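Shim the rocking tube mixer

TASK

The blood-tube roller mixer rocks because its front left foot has lost its rubber cap. Push the orange wedge shim along the table under that foot until it just fills the gap, then press down firmly on the blue corner cap above the foot to check that the mixer no longer rocks, and leave it standing steady and level on the shim. Push only: do not lift the shim or the mixer, do not shove the mixer out of its place, and leave the other things alone.

Things in the scene. Friction and masses are not known exactly. Their poses are not given: they have to be found in the camera images.
- mixer: tube roller mixer, about 2.2 kg, loose on the table: white housing 150 (x) x 250 (y) mm, underside 24 mm and grey top 101 mm above the table. Origin at table level under its centre; x to its back, y to its left, z up (vertical when level). Four steel lugs at y = +-100 mm, 36 mm wide, 24 to 32 mm high, stick out to 113 mm before and behind the origin, a foot under each; three feet have rubber domes
- short_foot (a point): lowest point of the short foot, a bare brass stud with a domed end, 16 mm across, under the front left lug (x = -95, y = +100 mm on the mixer): 8 mm above the table while the mixer stands level, as at the start. Lifting it above level takes some 10 N
- press_cap: blue cap on the mixer's top, 39 mm behind the short foot, 34 x 36 x 10 mm, fixed to the mixer, same axes; origin at the centre of its underside. Unshimmed, a press of 1 to 3 N here tips the mixer by about 0.06 rad until the short foot meets the table; released, it comes back
- press_top (a point): centre of the top face of the blue cap, where to press; 105 mm above the table while the mixer is level
- shim: loose orange wedge, 100 long (x), 50 wide (y) mm, 0.12 kg. Origin at the centre of its underside; x to the thin toe. The top slopes evenly from 2 mm at the toe (x = +50 mm) to 17 mm at the back, 8 mm high at x = +10 mm. At the back an upright heel to push against, x = -50 to -36 mm, 50 wide, 36 mm tall. It starts flat, toe 30 to 60 mm before the short foot, pointing roughly at it
- heel_back (a point): middle of the heel's back face, 18 mm above the table; x and y as the shim's
- toe (a point): middle of the shim's toe edge, at the table; x and y as the shim's
- rack: bystander: a white tube rack, 70 x 130 mm, with purple- and yellow-capped tubes, 102 mm tall; origin at the centre of its underside
- cup: bystander: a white plastic cup, 74 mm across, 95 mm tall; origin at the centre of its underside
- gel: bystander: a clear hand-gel bottle with a blue cap, 60 mm across, 150 mm tall; origin at the centre of its underside
- notebook: bystander: a teal notebook lying flat, 150 x 105 x 18 mm; origin at the centre of its underside
- marker: bystander: a red and white marker pen lying flat, 133 mm long; origin at the centre of its underside
- alarm: bystander: a white box 85 x 85 mm with a big red knob, 60 mm tall; origin at the centre of its underside
There are look-alikes about, which are no part of the job. There is more than one size of the shim; the job needs the middle-sized.

How it is judged:
On the way, in this order (a step that is already met when the one before it is completed fails the run):
1. the shim lies flat under the short foot and fills the gap (x of short_foot in the frame of shim between -0.005 and 0.022 m and y of short_foot in the frame of shim between -0.019 and 0.019 m and angle between shim's own z axis and vertical below 0.05 rad and angle between mixer's own z axis and vertical below 0.015 rad), for 0.2 s.
2. the blue cap is pressed down with more than 4 N by the fingers and the mixer stays level, the shim in place (x of short_foot in the frame of shim between -0.005 and 0.022 m and y of short_foot in the frame of shim between -0.019 and 0.019 m and angle between mixer's own z axis and vertical below 0.015 rad and contact force between the fingers and press_cap above 4 N), for 0.2 s.
At the end, for the whole second after the job is handed in: The shim lies flat on the table with the short foot over its middle (within 19 mm of the centre line), the toe 28 to 55 mm past the foot; the mixer is level within 0.015 rad and within 20 mm of where it stood; both at rest (all of step 1 and height (world z) of shim below 0.006 m and distance of mixer from where it was at the start of the episode below 0.02 m and linear speed of each of mixer, shim below 0.01 m/s); the robot touches nothing.
It fails at once if the shim is lifted off the table (height (world z) of shim above 0.015 m).
It fails at once if the mixer is lifted or tipped (height (world z) of mixer above 0.015 m or angle between mixer's own z axis and vertical above 0.12 rad).
It fails at once if the mixer is shoved more than 30 mm (distance of mixer from where it was at the start of the episode above 0.03 m).
It fails at once if another thing on the table is moved more than 20 mm (distance of any of rack, cup, gel, notebook, marker, alarm from where it was at the start of the episode above 0.02 m).
It also fails if it takes over 45 s, if anything falls off the work surface, if the arm or the gripper's body presses on something with over 40 N, if the wrist force passes 120 N, or if a joint passes its speed limit or range.

ROBOT

A 6-joint arm with a two-finger parallel gripper is mounted at the origin on the work surface. World frame = base frame: x ahead of the robot, y to its left, z up, the work surface at z = 0. Lengths are in m, angles in rad, forces in N, time in s.
With the tool pointing down it reaches from about 0.35 to 0.775 m from the base axis. Payload 5.5 kg.
Tool frame: the origin (TCP) lies midway between the tips of the shut fingers; the grasp point (between the pads) lies 19 mm behind it; z points along the fingers, y is the line along which they close (so a half turn about z gives the same grasp; the last joint's range is limited). The gripper opens to 85 mm and grips with 20 to 120 N. Pads are 22 mm wide; open, the fingers measure 114 mm over their backs; the gripper's body (76 mm by 85 mm) begins 54 mm behind the grasp point. The pads swing forward as they close: fully open they stand 13 mm farther back than shut.
Start: joints at [1.151, 0.313, 0.046, 1.304, 0, 1.431], TCP at [0.159, 0.553, 0.231] pointing down, gripper open.
Joint ranges: [-2.76, 2.76], [-0.86, 1.69], [-1.03, 1.26], [-2.2, 2.34], [-1.47, 1.5], [-3.14, 3.14]. Speed limits (rad/s): [2.57, 2.57, 3.14, 3.14, 3.14, 3.14].

INTERFACE

Orientations are given as a unit quaternion [w, x, y, z].
In Python, from workcell import telemetry, imaging, env gives the robot as it stands. The module is installed in compiled form; this text tells all that it offers.
- The arm moves only by the tool step_arm, never from a script. Its argument "moves" is a list of rows, each a list of 3 entries, a list of its own where there are three numbers: the shift along the tool's x, y, z in mm, then the turn, a rotation vector about the tool's x, y, z in rad, then the finger opening in mm, from 0 to 85.4. A call has 1 to 8 rows; each row is the pose to reach, as a shift and turn from the pose commanded when the call began, along the tool's axes at that moment; what a row does not reach only later rows make up. A row lasts 1/12 s, in which the tool goes at most 41.7 mm and 7.16 degrees, less where a joint would pass 70% of its speed; a pose out of reach is approached as far as the arm can. A call with a gripper value outside its range is refused whole. The fingers move at their own pace and stop on an object; "grip_force" is the grip in N (left out, the last holds). Time passes only in rows, so rows that repeat a pose let the fingers close. It gives the time, the measured TCP pose, the force, the opening and the grip force at its end, in the units of the state.
- telemetry.get_state(): the state, without advancing time (a new reading comes with each control period).
- imaging.read_camera(name): name is "side" or "top" or "wrist"; returns the picture (420x560x3 uint8, red, green, blue); there is no depth.
- imaging.camera_params(name): a dict with "camera_matrix" (3x3 intrinsics, pixels), "D" ([k1, k2, p1, p2, k3] as OpenCV has them; the pictures are not rectified), "pose" (4x4, takes a point from camera to world coordinates). Camera axes: x right, y up, looking along -z (the intrinsics and any distortion apply to the point x, -y, -z); pixel columns grow to the right and rows downward; lengths in m; the calibration is good to about 2 mm. A picture is of the moment at which its call begins: read the wrist's pose just before it. camera_params takes no time and is no camera call; for the wrist camera it gives the pose at the moment of the call.
- env.hand_in(): hands the job in; it is judged then, once.
The state is a dict: "clock": time; "joint_pos": joint angles; "qvel": joint speeds; "tau": joint torques, N m; "tcp_pos": TCP position; "orientation": TCP orientation; "wrist_force": force on the tool from outside, world axes, zero at the start; "ft_torque": the same for the moment, N m; "finger_gap": finger opening in m; "grip_force": force on a finger pad.
Only numpy, scipy, OpenCV 4.12 (cv2) and the standard library are available. Lean on these libraries where they do the work, as an engineer would, in place of code of your own. Each camera call takes 0.05 s, during which the arm holds its last target. There are 200 camera calls.

## Working session

There is one attempt and no reset: what is moved stays moved. The work goes in short steps, Python scripts to look and compute and a tool call to move; the robot and the scene stay as the last step left them, time stands still between calls to the robot, and variables do not carry over. Pictures are saved under pics/ and viewed, at most 10 in all, crops included, and the job is handed in when it is done.

Besides the shell and the picture viewer there is one more tool, called as name([rows], argument=value, ...), one row to a line, values as JSON. step_arm: Moves the arm, as the interface text tells. Its arguments: {"type":"object","properties":{"moves":{"type":"array"},"grip_force":{"type":"number"}},"required":["moves"]}

```bash
mkdir -p pics; cat > h.py <<'E'
import numpy as np, cv2
from workcell import telemetry, imaging, env
def params(n):
    p=imaging.camera_params(n); return np.array(p["camera_matrix"]),np.array(p["D"],float),np.array(p["pose"])
def ray(P,uv,z):
    K,D,T=P
    q=cv2.undistortPoints(np.array(uv,float).reshape(-1,1,2),K,D).reshape(-1,2)
    d=np.c_[q[:,0],-q[:,1],-np.ones(len(q))]@T[:3,:3].T
    o=T[:3,3]; return o+d*((z-o[2])/d[:,2])[:,None]
def proj(P,X):
    K,D,T=P
    c=(np.array(X,float).reshape(-1,3)-T[:3,3])@T[:3,:3]
    c=c*[1,-1,-1]; return cv2.projectPoints(c,np.zeros(3),np.zeros(3),K,D)[0].reshape(-1,2)
def save(n,f):
    P=params(n); im=imaging.read_camera(n); cv2.imwrite(f,im[:,:,::-1]); return P,im
E
python3 - <<'E'
from h import *
for n in ("top","side"):
    P,im=save(n,f"pics/{n}0.png"); print(n,P[2].round(3).tolist())
s=telemetry.get_state(); print(s["clock"],s["tcp_pos"],s["orientation"])
E
```

```text
top [[-0.004, 0.992, -0.125, 0.414], [-1.0, -0.003, 0.001, -0.069], [0.0, 0.125, 0.992, 1.273], [0.0, 0.0, 0.0, 1.0]]
side [[0.87, 0.301, -0.391, 0.151], [-0.493, 0.556, -0.669, -0.768], [0.017, 0.775, 0.632, 0.777], [0.0, 0.0, 0.0, 1.0]]
0.1 [0.15858309 0.55218785 0.2305043 ] [-2.53159218e-04  1.39450982e-01  9.90228617e-01 -8.03484611e-04]
```

View pics/top0.png

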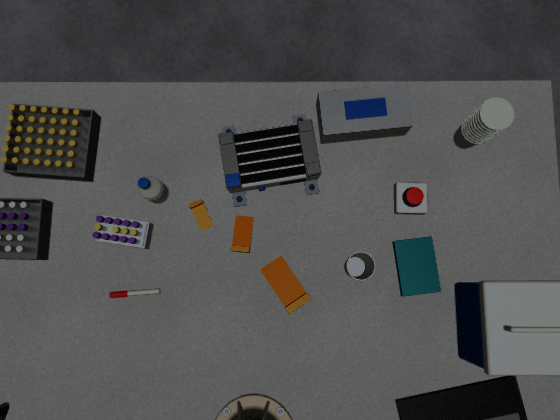

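View pics/side0.png

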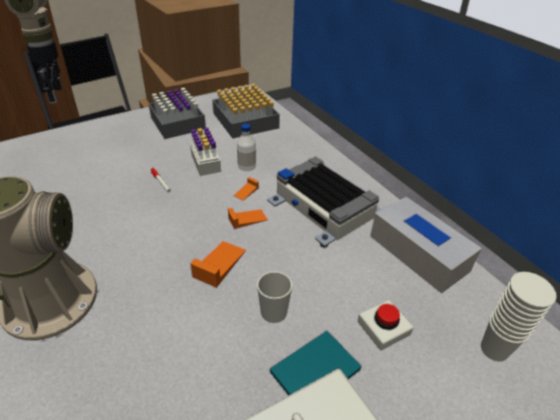

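The top view shows the mixer at about (270,155), its front left lug at (239,199) and the blue cap at (233,181). The middle shim is at (242,233), with its toe up towards the lug and its heel at (241,248). The smaller shim is at (201,214) and the larger at (285,284). Next I'll measure.

```bash
python3 - <<'E'
from h import *
P=params("top"); im=cv2.imread("pics/top0.png")
hsv=cv2.cvtColor(im,cv2.COLOR_BGR2HSV)
m=cv2.inRange(hsv,(3,150,60),(22,255,255))
for c in cv2.findContours(m,0,1)[0]:
    if cv2.contourArea(c)>150:
        r=cv2.minAreaRect(c); b=cv2.boxPoints(r); print(np.round(b,1).tolist()); print((ray(P,b,0.0)[:,:2]*1e3).round().tolist())
m=cv2.inRange(hsv,(105,150,60),(125,255,255))
for c in cv2.findContours(m,0,1)[0]:
    if cv2.contourArea(c)>60:
        r=cv2.minAreaRect(c); print('blue',r, ray(P,[r[0]],.105)*1e3)
for i,uv in enumerate([(239,199),(313,187),(229,131),(301,119)]): print(uv,(ray(P,[uv],.032)*1e3).round())
c=cv2.resize(im[100:270,180:340],None,fx=3.5,fy=3.5,interpolation=cv2.INTER_CUBIC); c=cv2.convertScaleAbs(c,alpha=1.6); cv2.imwrite("pics/crop0.png",c)
E
```

```text
[[259.20001220703125, 269.20001220703125], [281.29998779296875, 254.5], [310.70001220703125, 298.5], [288.5, 313.29998779296875]]
[[435.0, -14.0], [475.0, -74.0], [355.0, -154.0], [316.0, -93.0]]
[[230.5, 250.1999969482422], [234.89999389648438, 214.6999969482422], [253.39999389648438, 217.0], [248.89999389648438, 252.5]]
[[487.0, 65.0], [585.0, 54.0], [579.0, 3.0], [481.0, 15.0]]
[[188.60000610351562, 204.10000610351562], [200.8000030517578, 198.39999389648438], [213.1999969482422, 224.5], [201.0, 230.3000030517578]]
[[616.0, 183.0], [632.0, 150.0], [558.0, 114.0], [542.0, 148.0]]
blue ((143.0, 182.5), (9.0, 10.0), 90.0) [[655.62631137 280.44749892 105.        ]]
blue ((232.2972869873047, 179.78378295898438), (12.494322776794434, 13.480716705322266), 80.53767395019531) [[662.08612496  51.47769579 105.        ]]
blue ((365.054443359375, 108.04457092285156), (17.612157821655273, 41.095035552978516), 84.2894058227539) [[ 852.28777156 -294.9156166   105.        ]]
(239, 199) [[624.  40.  32.]]
(313, 187) [[ 657. -161.   32.]]
(229, 131) [[815.  69.  32.]]
(301, 119) [[ 849. -130.   32.]]
```

View pics/crop0.png

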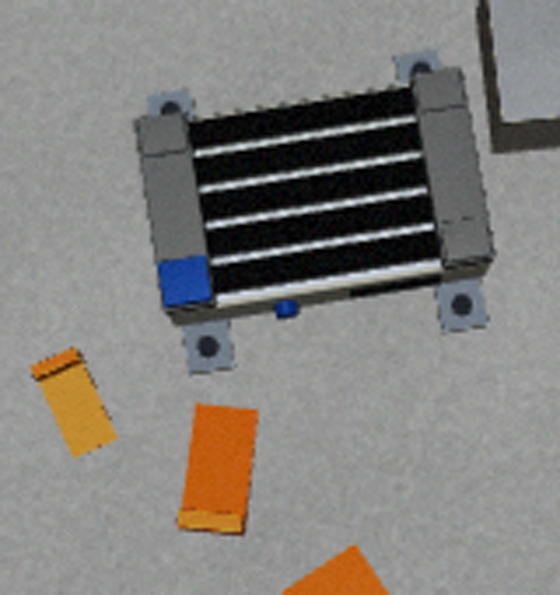

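The enlarged crop shows the front left lug bolt at about (239,199) in full-image pixels. The shim's toe centre is at about (245,216), and it points roughly 10° off the foot. I'll push with the fingers as a flat fence set at 5° yaw, so the shim squares up against it.

```bash
cat >> h.py <<'E'
from scipy.spatial.transform import Rotation as R
def goal(p,psi):
    "tool-frame shift (mm) and turn to TCP p(m), tool down, fence normal at yaw psi deg"
    s=telemetry.get_state(); q=s["orientation"]; r=R.from_quat(np.r_[q[1:],q[0]])
    a=np.radians(psi); x=np.array([-np.cos(a),-np.sin(a),0]); y=np.array([-np.sin(a),np.cos(a),0])
    t=R.from_matrix(np.c_[x,y,[0,0,-1]])
    print(s["clock"],"tcp",np.round(s["tcp_pos"],4),"F",np.round(s["wrist_force"],1))
    print("shift",(r.inv().apply(np.array(p)-s["tcp_pos"])*1e3).round(1),"turn",(r.inv()*t).as_rotvec().round(4))
E
python3 -c "
from h import *
goal((.45,.027,.12),5)"
```

```text
0.1 tcp [0.1586 0.5522 0.2305] F [-0.7 -0.  -0.3]
shift [-425.2 -424.1  111.1] turn [-0.0016 -0.0006 -0.3671]
```

step_arm([
  [[-213,-212,0],[0,0,-0.18],20],
  [[-213,-212,0],[0,0,-0.18],20],
  [[-213,-212,0],[0,0,-0.18],20],
  [[-213,-212,0],[0,0,-0.18],20],
  [[-213,-212,0],[0,0,-0.18],20],
  [[-213,-212,0],[0,0,-0.18],20],
  [[-213,-212,0],[0,0,-0.18],20],
  [[-213,-212,0],[0,0,-0.18],20],
])

```text
clock: 0.77
tcp_pos: [0.3065, 0.2859, 0.2311]
orientation: [0.0, 0.052, 0.999, -0.001]
wrist_force: [-0.1, 0.2, 0.2]
finger_gap: 0.0203
grip_force: 0.0
```

```bash
python3 -c "
from h import *
goal((.45,.027,.12),5)"
```

```text
0.7667 tcp [0.3065 0.2859 0.2311] F [-0.1  0.2  0.2]
shift [-169.7 -242.2  111.6] turn [-0.0019  0.0004 -0.1922]
```

step_arm([
  [[-170,-242,111],[-0.002,0,-0.192],20],
  [[-170,-242,111],[-0.002,0,-0.192],20],
  [[-170,-242,111],[-0.002,0,-0.192],20],
  [[-170,-242,111],[-0.002,0,-0.192],20],
  [[-170,-242,111],[-0.002,0,-0.192],20],
  [[-170,-242,111],[-0.002,0,-0.192],20],
  [[-170,-242,111],[-0.002,0,-0.192],20],
  [[-170,-242,111],[-0.002,0,-0.192],20],
])

```text
clock: 1.43
tcp_pos: [0.4508, 0.03, 0.1191]
orientation: [-0.0, -0.045, 0.999, 0.001]
wrist_force: [0.4, 0.9, 0.1]
finger_gap: 0.0204
grip_force: 0.0
```

```bash
python3 - <<'E'
from h import *
P,im=save("wrist","pics/w1.png"); print(P[2].round(3).tolist())
goal((.455,.027,.010),5)
E
```

```text
[[-0.09, -0.949, -0.302, 0.373], [0.996, -0.085, -0.029, 0.023], [0.002, -0.303, 0.953, 0.262], [0.0, 0.0, 0.0, 1.0]]
1.4833 tcp [0.4529 0.0267 0.1175] F [ 2.7 -3.3 -1. ]
shift [ -2.1   0.2 107.5] turn [-0.0006  0.0001  0.0003]
```

View pics/w1.png

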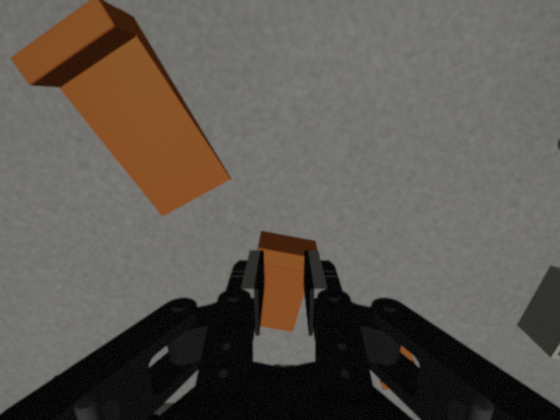

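The wrist view has the fingers above the shim. The base of its heel back runs from (262,232) to (317,241), and the toe runs from (258,328) to (293,331).

```bash
python3 - <<'E'
from h import *
K,D,_=params("wrist")
T=params("wrist")[2]
P=(K,D,T)
print((ray(P,[(262,232),(317,241),(258,328),(293,331)],0)*1e3).round(1))
goal((.453,.027,.010),5)
E
```

```text
[[484.7  10.3   0. ]
 [489.1  60.2   0. ]
 [588.   13.1   0. ]
 [588.6  48.1   0. ]]
1.4833 tcp [0.4529 0.0267 0.1175] F [ 2.7 -3.3 -1. ]
shift [-1.000e-01  3.000e-01  1.075e+02] turn [-0.0006  0.0001  0.0003]
```

step_arm([
  [[0,0,107.5],[0,0,0],20],
  [[0,0,107.5],[0,0,0],20],
  [[0,0,107.5],[0,0,0],20],
  [[-10,0,107.5],[0,0,0],20],
  [[-20,0,107.5],[0,0,0],20],
  [[-25,0,107.5],[0,0,0],20],
  [[-30,0,107.5],[0,0,0],20],
  [[-35,0,107.5],[0,0,0],20],
])

```text
clock: 2.15
tcp_pos: [0.4873, 0.0359, 0.0147]
orientation: [0.002, -0.046, 0.999, 0.001]
wrist_force: [-1.7, -1.3, 0.9]
finger_gap: 0.0199
grip_force: 0.7
```

step_arm([
  [[-4,0,0],[0,0,0],20],
  [[-8,0,0],[0,0,0],20],
  [[-12,0,0],[0,0,0],20],
  [[-16,0,0],[0,0,0],20],
  [[-20,0,0],[0,0,0],20],
  [[-20,0,0],[0,0,0],20],
])

```text
clock: 2.65
tcp_pos: [0.506, 0.0377, 0.013]
orientation: [0.001, -0.046, 0.999, 0.001]
wrist_force: [-0.2, -0.2, -0.3]
finger_gap: 0.0204
grip_force: 0.0
```

```bash
python3 - <<'E'
from h import *
goal((.553,.034,.010),5)
P,im=save("top","pics/t2.png")
c=im[100:270,180:340,::-1]; c=cv2.resize(c,None,fx=3.5,fy=3.5,interpolation=cv2.INTER_CUBIC); c=cv2.convertScaleAbs(c,alpha=1.6)
cv2.imwrite("pics/crop2.png",c)
E
```

```text
2.65 tcp [0.506  0.0377 0.013 ] F [-0.2 -0.2 -0.3]
shift [-46.4  -8.    3. ] turn [0.0021 0.0016 0.005 ]
```

View pics/crop2.png

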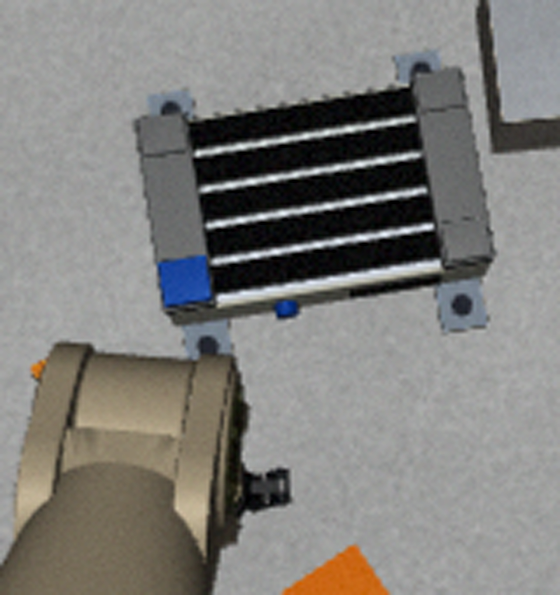

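The top view is blocked by the arm, so I'll use the wrist camera.

```bash
python3 - <<'E'
from h import *
goal((.553,.034,.010),5)
P,im=save("wrist","pics/w3.png"); 
goal((.553,.034,.010),5)
P2=params("side"); i2=imaging.read_camera("side")
c=cv2.resize(i2[160:280,170:370,::-1],None,fx=2.8,fy=2.8,interpolation=cv2.INTER_CUBIC)
w=im[150:420,:,::-1]
cv2.imwrite("pics/comb3.png",cv2.convertScaleAbs(np.vstack([w,c[:330]]),alpha=1.4)); np.save("P3.npy",np.array(P,dtype=object),allow_pickle=True)
E
```

```text
2.7 tcp [0.5057 0.0377 0.0129] F [-0.2  0.1  0.7]
shift [-46.8  -8.    2.9] turn [0.0021 0.0014 0.005 ]
2.75 tcp [0.5053 0.0377 0.0128] F [-0.   0.2 -0.5]
shift [-47.1  -8.1   2.8] turn [0.0021 0.0009 0.005 ]
```

View pics/comb3.png

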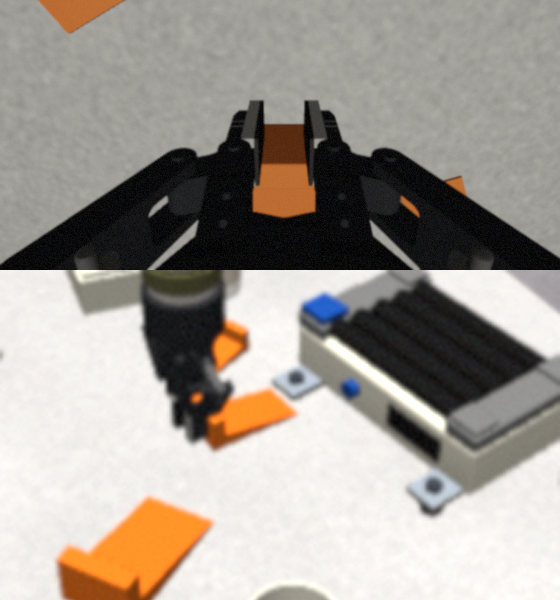

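In the wrist view the heel is flush between the finger pads. In the side crop the toe corners are at about (268,203) and (276,210) in full-image pixels, and the lug bolt is at (276,198).

```bash
python3 - <<'E'
from h import *
P=params("side")
print((ray(P,[(267.9,203.2),(275.7,210.4)],0.002)*1e3).round(1))
print((ray(P,[(246.1,223.9)],0.0)*1e3).round(1))
print((ray(P,[(275.7,198.2)],0.034)*1e3).round(1))
E
```

```text
[[615.7  63.6   2. ]
 [619.5  24.6   2. ]]
[[520.6  15.3   0. ]]
[[626.7  38.4  34. ]]
```

The shim is now at about 5.4° yaw and the foot is 11 mm to the right of its centreline. I'll push on along an arc, turning the fence about 6° clockwise.

step_arm([
  [[-4,-0.4,0],[0,0,0.015],20],
  [[-8,-0.8,0],[0,0,0.03],20],
  [[-12,-1.2,0],[0,0,0.045],20],
  [[-16,-1.6,0],[0,0,0.06],20],
  [[-20,-2,0],[0,0,0.075],20],
  [[-24,-2.4,0],[0,0,0.09],20],
  [[-28,-2.8,0],[0,0,0.105],20],
  [[-28,-2.8,0],[0,0,0.105],20],
])

```text
clock: 3.47
tcp_pos: [0.5342, 0.0373, 0.0129]
orientation: [0.001, 0.007, 1.0, 0.001]
wrist_force: [0.5, -0.2, -0.1]
finger_gap: 0.02
grip_force: 0.0
```

```bash
python3 - <<'E'
from h import *
goal((.553,.038,.013),-0.7)
P2=params("side"); i2=imaging.read_camera("side")
c=cv2.resize(i2[170:250,220:320,::-1],None,fx=7,fy=7,interpolation=cv2.INTER_CUBIC)
cv2.imwrite("pics/s4.png",cv2.convertScaleAbs(c,alpha=1.3))
E
```

```text
3.4667 tcp [0.5342 0.0373 0.0129] F [ 0.5 -0.2 -0.1]
shift [-18.8   0.9  -0.1] turn [ 0.002   0.0012 -0.0017]
```

View pics/s4.png

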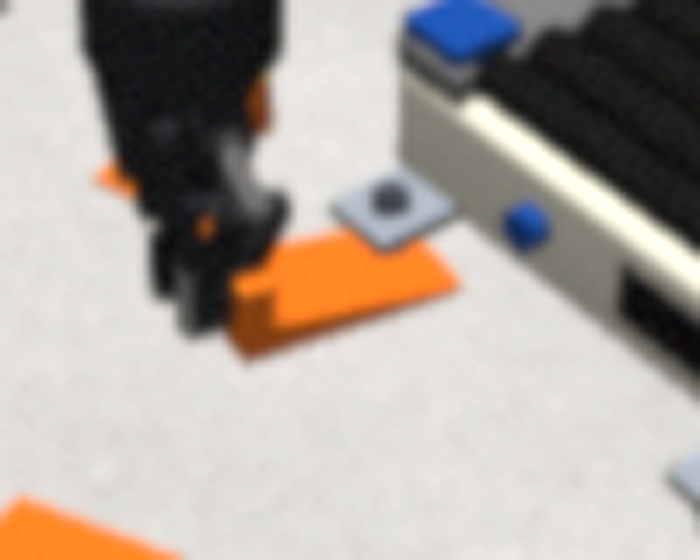

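The side crop shows the toe's right corner at about (285.7,210.6), the heel's bottom right corner at (255.4,221.1) and the bolt at (275.9,198.1).

```bash
python3 - <<'E'
from h import *
P=params("side")
a,b=ray(P,[(285.7,210.6),(255.4,221.1)],0.0)[:,:2]*1e3
f=np.array([625,39]); print(a.round(1),b.round(1))
d=(a-b)/np.linalg.norm(a-b); n=np.array([-d[1],d[0]])
print("yaw",np.degrees(np.arctan2(d[1],d[0])),"len",np.linalg.norm(a-b),"foot x",(f-a)@d+50,"from heel",(f-b)@d-50,"y",(f-b)@n-25)
E
```

```text
[645.4  12.2] [548.5  13.4]
yaw -0.6868081479178363 len 96.97838165858019 foot x 29.232097359443603 from heel 26.21047901802379 y 1.51704258383376
```

The shim is aligned, with y about 1.5 mm. The foot is at shim x ≈ 28, so about 17 mm remain. I'll push it slowly and watch the force.

step_arm([
  [[-2,0,0],[0,0,0],20],
  [[-4,0,0],[0,0,0],20],
  [[-6,0,0],[0,0,0],20],
  [[-8,0,0],[0,0,0],20],
  [[-10,0,0],[0,0,0],20],
  [[-12,0,0],[0,0,0],20],
  [[-13,0,0],[0,0,0],20],
  [[-14,0,0],[0,0,0],20],
])

```text
clock: 4.18
tcp_pos: [0.5469, 0.0373, 0.0128]
orientation: [-0.0, 0.006, 1.0, 0.001]
wrist_force: [-2.9, -0.1, 1.6]
finger_gap: 0.0201
grip_force: 0.9
```

step_arm([
  [[-1,0,0],[0,0,0],20],
  [[-2,0,0],[0,0,0],20],
  [[-2,0,0],[0,0,0],20],
])

```text
clock: 4.43
tcp_pos: [0.5493, 0.0372, 0.0128]
orientation: [0.0, 0.006, 1.0, 0.001]
wrist_force: [0.5, 0.4, 0.7]
finger_gap: 0.0201
grip_force: 0.1
```

step_arm([
  [[-1,0,0],[0,0,0],20],
  [[-2,0,0],[0,0,0],20],
  [[-2,0,0],[0,0,0],20],
])

```text
clock: 4.68
tcp_pos: [0.5507, 0.0373, 0.0128]
orientation: [-0.0, 0.006, 1.0, 0.001]
wrist_force: [-2.3, 0.0, 2.2]
finger_gap: 0.0199
grip_force: 1.1
```

```bash
python3 - <<'E'
from h import *
goal((.553,.038,.013),-0.7)
P2=params("side"); i2=imaging.read_camera("side")
c=cv2.resize(i2[170:250,220:320,::-1],None,fx=7,fy=7,interpolation=cv2.INTER_CUBIC)
cv2.imwrite("pics/s5.png",cv2.convertScaleAbs(c,alpha=1.3))
E
```

```text
4.6833 tcp [0.5507 0.0373 0.0128] F [-2.3  0.   2.2]
shift [-2.3  0.8 -0.2] turn [ 0.0021 -0.0005 -0.0006]
```

View pics/s5.png

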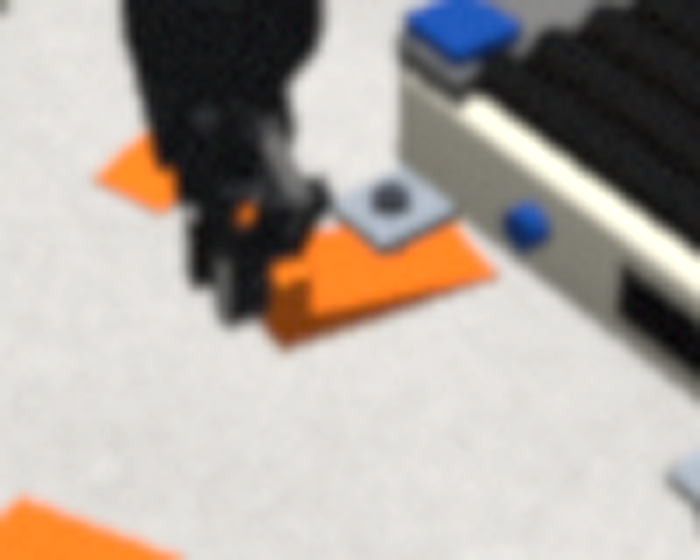

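```bash
python3 - <<'E'
from h import *
P=params("side")
a,b=ray(P,[(291,208.9),(261,219.7)],0.0)[:,:2]*1e3
f=np.array([625,39]); print(a.round(1),b.round(1))
d=(a-b)/np.linalg.norm(a-b); n=np.array([-d[1],d[0]])
print("yaw",np.degrees(np.arctan2(d[1],d[0])),"len",np.linalg.norm(a-b),"foot x",(f-a)@d+50,"from heel",(f-b)@d-50,"y",(f-b)@n-25)
E
```

```text
[662.7  11.5] [564.9  11.2]
yaw 0.18378855741605696 len 97.84853326520432 foot x 12.361141522466077 from heel 10.209674787670401 y 2.6239114594700617
```

step_arm([
  [[-1,0,0],[0,0,0],20],
  [[-1,0,0],[0,0,0],20],
  [[-1,0,0],[0,0,0],20],
])

```text
clock: 4.98
tcp_pos: [0.5514, 0.0372, 0.0127]
orientation: [-0.0, 0.006, 1.0, 0.001]
wrist_force: [-3.9, 0.2, 2.8]
finger_gap: 0.0199
grip_force: 2.1
```

The force is building against the foot, so the gap is filled at x ≈ 10 to 11 mm. I'll back off and lift clear.

step_arm([
  [[10,0,0],[0,0,0],20],
  [[30,0,0],[0,0,0],20],
  [[40,0,-20],[0,0,0],20],
  [[40,0,-60],[0,0,0],0],
  [[40,0,-100],[0,0,0],0],
  [[40,0,-140],[0,0,0],0],
  [[40,0,-140],[0,0,0],0],
  [[40,0,-140],[0,0,0],0],
])

```text
clock: 5.65
tcp_pos: [0.5154, 0.0372, 0.1562]
orientation: [0.004, 0.006, 1.0, 0.001]
wrist_force: [-0.3, 0.4, -0.4]
finger_gap: -0.0001
grip_force: 0.0
```

```bash
python3 - <<'E'
from h import *
goal((.663,.048,.135),-0.7)
P=params("side"); i2=imaging.read_camera("side")
h=cv2.cvtColor(i2,cv2.COLOR_RGB2HSV); m=cv2.inRange(h,(105,150,60),(125,255,255))[160:190,270:300]
c=max(cv2.findContours(m,0,1)[0],key=cv2.contourArea); M=cv2.moments(c); print(ray(P,[(270+M["m10"]/M["m00"],160+M["m01"]/M["m00"])],.103)*1e3)
E
```

```text
5.65 tcp [0.5154 0.0372 0.1562] F [-0.3  0.4 -0.4]
shift [-147.3   12.7   22.6] turn [ 0.0016  0.0089 -0.0006]
[[662.03130901  46.05642935 103.        ]]
```

step_arm([
  [[-40,11,0],[0,0,0],0],
  [[-80,11,0],[0,0,0],0],
  [[-120,11,0],[0,0,0],0],
  [[-147,11,10],[0,0,0],0],
  [[-147,11,25],[0,0,0],0],
  [[-147,11,30],[0,0,0],0],
  [[-147,11,35],[0,0,0],0],
  [[-147,11,35],[0,0,0],0],
])

```text
clock: 6.37
tcp_pos: [0.657, 0.0467, 0.1154]
orientation: [-0.002, 0.006, 1.0, 0.001]
wrist_force: [-0.6, 0.1, 0.3]
finger_gap: 0.0001
grip_force: 0.0
```

```bash
python3 - <<'E'
from h import *
goal((.663,.047,.105),-0.7)
E
```

```text
6.3667 tcp [0.657  0.0467 0.1154] F [-0.6  0.1  0.3]
shift [-6.1  0.3 10.4] turn [ 0.0023 -0.0047 -0.0006]
```

step_arm([
  [[-3,0,2],[0,0,0],0],
  [[-3,0,4],[0,0,0],0],
  [[-3,0,6],[0,0,0],0],
  [[-3,0,8],[0,0,0],0],
  [[-3,0,9],[0,0,0],0],
  [[-3,0,9],[0,0,0],0],
])

```text
clock: 6.87
tcp_pos: [0.6619, 0.0466, 0.1089]
orientation: [0.0, 0.006, 1.0, 0.001]
wrist_force: [-0.5, -0.1, -0.1]
finger_gap: -0.0001
grip_force: 0.0
```

step_arm([
  [[0,0,1],[0,0,0],0],
  [[0,0,2],[0,0,0],0],
  [[0,0,2],[0,0,0],0],
])

```text
clock: 7.12
tcp_pos: [0.662, 0.0466, 0.1067]
orientation: [-0.0, 0.006, 1.0, 0.001]
wrist_force: [-0.7, -0.4, -1.0]
finger_gap: -0.0001
grip_force: 0.0
```

step_arm([
  [[0,0,1],[0,0,0],0],
  [[0,0,2],[0,0,0],0],
  [[0,0,2],[0,0,0],0],
])

```text
clock: 7.37
tcp_pos: [0.662, 0.0466, 0.1046]
orientation: [-0.0, 0.006, 1.0, 0.001]
wrist_force: [-0.4, -0.1, 0.5]
finger_gap: 0.0002
grip_force: 0.0
```

step_arm([
  [[0,0,1],[0,0,0],0],
  [[0,0,1],[0,0,0],0],
  [[0,0,1],[0,0,0],0],
])

```text
clock: 7.62
tcp_pos: [0.6621, 0.0466, 0.1044]
orientation: [0.0, 0.006, 1.0, 0.001]
wrist_force: [-2.0, 0.1, 4.3]
finger_gap: -0.0002
grip_force: 2.2
```

Contact is made at 4.3 N with no tipping. I'll press harder and hold.

step_arm([
  [[0,0,1],[0,0,0],0],
  [[0,0,2],[0,0,0],0],
  [[0,0,2],[0,0,0],0],
  [[0,0,2],[0,0,0],0],
  [[0,0,2],[0,0,0],0],
  [[0,0,2],[0,0,0],0],
])

```text
clock: 8.12
tcp_pos: [0.6621, 0.0467, 0.1043]
orientation: [0.001, 0.006, 1.0, 0.001]
wrist_force: [-4.5, 0.5, 14.5]
finger_gap: -0.0003
grip_force: 6.7
```

The cap holds at 14.5 N and z = 104.3 mm, so the mixer is steady. I'll lift off and check.

step_arm([
  [[0,0,-2],[0,0,0],0],
  [[0,0,-6],[0,0,0],0],
  [[0,0,-20],[0,0,0],0],
  [[0,0,-50],[0,0,0],0],
  [[40,0,-80],[0,0,0],0],
  [[80,0,-80],[0,0,0],0],
  [[120,0,-80],[0,0,0],0],
  [[120,0,-80],[0,0,0],0],
])

```text
clock: 8.78
tcp_pos: [0.5323, 0.0488, 0.18]
orientation: [-0.005, 0.006, 1.0, 0.001]
wrist_force: [-0.8, 0.3, -1.5]
finger_gap: 0.0001
grip_force: 0.0
```

```bash
python3 - <<'E'
from h import *
goal((.663,.047,.105),-0.7)
i2=imaging.read_camera("side")
c=cv2.resize(i2[150:250,220:320,::-1],None,fx=6,fy=6,interpolation=cv2.INTER_CUBIC)
cv2.imwrite("pics/s6.png",cv2.convertScaleAbs(c,alpha=1.3))
E
```

```text
8.7833 tcp [0.5323 0.0488 0.18  ] F [-0.8  0.3 -1.5]
shift [-131.5   -0.4   73.5] turn [ 0.0026 -0.011   0.    ]
```

View pics/s6.png

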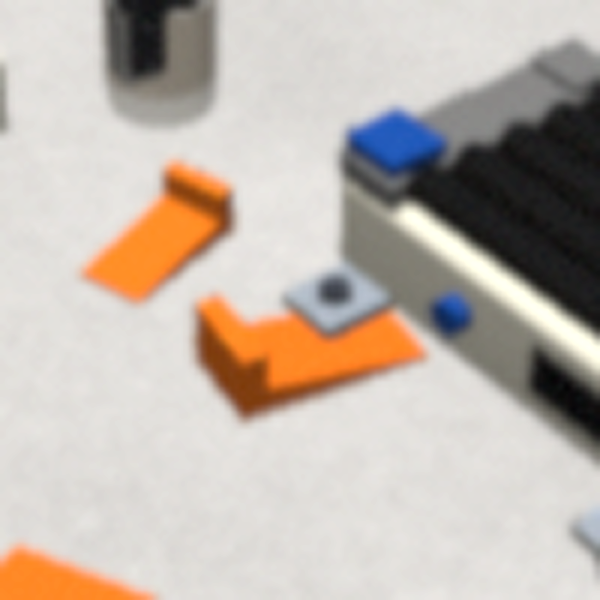

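The side crop shows the shim unmoved under the lug (toe corner (291,209), heel corner (261,219)), the mixer level and the arm clear.

```bash
python3 -c "
from h import *
print(env.hand_in())"
```

```text
the job is handed in; nothing more can be done
None
```

I handed the job in with the mixer level on the middle shim: the toe is about 40 mm past the foot, and a 14.5 N press on the blue cap did not tip it; the hand-in returned no verdict.

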